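Slide a loaded core carrier under the press head

ROBOT

A 6-joint arm with a two-finger parallel gripper is mounted at the origin on the work surface. World frame = base frame: x ahead of the robot, y to its left, z up, the work surface at z = 0. Lengths are in mm, angles in rad, forces in N, time in s.
With the tool pointing down it reaches from about 400 to 825 mm from the base axis. Payload 7 kg.
Tool frame: the origin (TCP) lies midway between the tips of the shut fingers; the grasp point (between the pads) lies 19 mm behind it; z points along the fingers, y is the line along which they close (so a half turn about z gives the same grasp; the last joint's range is limited). The gripper opens to 85 mm and grips with 20 to 120 N. Pads are 22 mm wide; open, the fingers measure 114 mm over their backs; the gripper's body (76 mm by 85 mm) begins 54 mm behind the grasp point. The pads swing forward as they close: fully open they stand 13 mm farther back than shut.
Start: joints at [-0.897, 0.359, 0.012, 0, -1.224, -0.288], TCP at [253.975, -625.373, 231.302] pointing down, gripper open.
Joint ranges: [-3.07, 3.07], [-1.43, 2.12], [-1.02, 1.25], [-3.03, 1.67], [-3.05, -0], [-3.03, 3.03]. Speed limits (rad/s): [2.39, 2.39, 3.01, 3.14, 3.14, 3.14].

INTERFACE

Orientations are given as [roll, pitch, yaw] about the fixed x, y, z axes, in that order (R = Rz(yaw) Ry(pitch) Rx(roll)).
In Python, from station import ctrl gives the robot as it stands.
- The arm moves only by the shell command python3 -m crank 'ROWS'. ROWS is JSON, a list of rows, each an object of numbers: "tx", "ty", "tz": the shift along the world's x, y, z in units of 25 mm (1.0 is 25 mm); "wx", "wy", "wz": the turn, a rotation vector about the world's x, y, z in units of 5 degrees (1.0 is 5 degrees); "jaw": the opening, from -1 (shut) to 1 (fully open). A call has exactly 8 rows; each row shifts and turns the commanded pose from where the row before left it; what a row does not reach is not made up. A row lasts 1/10 s, in which the tool goes at most 50 mm and 8.59 degrees, less where a joint would pass 70% of its speed; a pose out of reach is approached as far as the arm can. A call is refused whole if a number of a shift passes 1 or a number of a turn 1, either way. A call with a gripper value outside its range is refused whole. The fingers move at their own pace and stop on an object; the grip force is fixed at half the most. Time passes only in rows, so rows that do not move let the fingers close, or fill a call up. It gives the time, the measured TCP pose, the force, the opening and the grip force at its end, in the units of the state.
- ctrl.state(): the state, without advancing time (a new reading comes with each control period).
- ctrl.get_image(name): name is "scene" or "side" or "wrist"; returns the picture (384x512x3 uint8, red, green, blue); there is no depth.
- ctrl.calibration(name): a dict with "fx", "fy", "cx", "cy" (pixels), "k1" (the pictures are not rectified: a ray, as slopes to the right and down, at radius r is drawn at 1 + k1 r^2 times it, then the intrinsics apply), "R" (3x3) and "t" (3): a world point X has camera coordinates R X + t; the wrist camera has in their place "hand_eye" (4x4, takes a point from camera to tool coordinates, whose origin is the TCP and whose axes are the flange's). Camera axes: x right, y down, z forward; pixel columns grow to the right and rows downward; lengths in mm; the calibration is good to about 2 mm. A picture is of the moment at which its call begins: read the wrist's pose just before it. calibration takes no time and is no camera call.
- ctrl.finish_job(): hands the job in; it is judged then, once.
Trained networks look in the newest picture that a camera, given by its name, has taken for a name from the list of things; names that differ only in an ending like _2 or _b are one class to them, and where a whole thing is asked for, a point or a joint stands for the part that bears it (a point fixed in the world has none). Each returns a list of dicts, best first, with "conf" (0 to 1); they miss things now and then, are a little off and sometimes report something else, mostly with a low value. They report only what shows in the picture. A call takes as long as a camera call.
- ctrl.trace(camera, name): "mask" (384x512 bool, what is visible of it) and "bbox" ([left, top, right, bottom] in pixels, round what is visible of it).
The state is a dict: "time_s": time; "joints": joint angles; "qd": joint speeds; "effort": joint torques, N m; "ee_pos": TCP position; "tool_rot": TCP orientation; "wrist_force": force on the tool from outside, world axes, zero at the start; "wrist_torque": the same for the moment, N m; "width": opening from 0.0 (shut) to 1.0 (fully open); "gripper_force": force on a finger pad.
Only numpy, scipy, OpenCV 4.12 (cv2) and the standard library are available. Lean on these libraries where they do the work, as an engineer would, in place of code of your own. Each camera call takes 0.05 s, during which the arm holds its last target. There are 200 camera calls.

TASK

Load the small bench press: take the carrier that holds the ring core by its upright fin, lay it core first in the guide lane and slide it along the lane under the press head, fully home against the end stop, then let go. Keep the carrier upright, and leave the empty carrier, the tape roll, the bobbin and the screwdriver where they are.

Things in the scene. Friction and masses are not known exactly. Their poses are not given: they have to be found in the camera images.
- carrier_core: Black plate 180 (its x) x 80 (y) x 10 mm with an upright aluminium grip fin near its tail: 45 long (x), 14 thick (y), centred at x = -55, y = 0, from 10 to 60 mm above the underside. On its front half is fixed a copper ring core, 56 mm diameter, at x = +52, its top 34 mm above the underside. 0.3 kg. Origin: centre of the underside; +x from fin to core.
- carrier_core_fin (a point): Grip point of the loaded carrier: in the middle of its fin, 35 mm above the carrier's underside. Axes as carrier_core.
- carrier_empty: Black plate 180 (its x) x 80 (y) x 10 mm with an upright aluminium grip fin near its tail: 45 long (x), 14 thick (y), centred at x = -55, y = 0, from 10 to 60 mm above the underside. Instead of a core it has a low stud, 24 mm across, 6 mm high. To be left alone. Origin: centre of the underside; +x from fin to stud.
- press: Fixed press station. Origin on the table under the centre of the seated carrier; +x is the sliding direction. Base plate 12 mm thick, 150 wide, x -175 to +115. Two dark steel rails on it, 14 mm high, lane 88 mm wide between them (y +-44), straight from x = -115 to +95. End stop face at x = +90. All of the lane short of x = +20 is open from above.
- lane_home (a point): Point on the upper face of the press base plate, 12 mm above the table, where the origin of the loaded carrier lies when its front edge touches the end stop. Axes as press.
- lane_mouth (a point): Point on the upper face of the base plate (12 mm above the table) in the middle of the open end of the lane, at x = -172 mm of press; here the rails flare to 124 mm apart. Axes as press.
- press_head (a point): Centre of the underside of the press head, the plate over the lane: 58 mm above the table (46 above the base plate), 90 (x) x 150 (y) x 14 mm, at x = +65 of press, on four 12 mm pillars at x = +32 and +98, y = +-66. On it stands an air cylinder, 54 mm diameter, up to 171 mm above the table. Axes as press.
- tape_roll: Roll of paper tape lying flat, 100 mm outer diameter, 45 mm high, hole 76 mm. Origin: centre of the underside. Bystander.
- bobbin: Flanged copper bobbin standing upright, 60 mm in diameter, 65 mm high. Origin: centre of the underside. Bystander.
- screwdriver: Grey-handled screwdriver, 180 mm long, lying on the table along its x. Bystander.

How it is judged:
By the outcome, as a careful person would: the job done as asked, in the order asked, and still so for the second after the job is handed in, with the robot touching nothing.
It also fails if it takes over 45 s, if anything falls off the work surface, if the arm or the gripper's body presses on something with over 40 N, if the wrist force passes 120 N, or if a joint passes its speed limit or range.

## Working session

There is one attempt and no reset: what is moved stays moved. The work goes in short steps, Python scripts to look and compute and a shell command to move; the robot and the scene stay as the last step left them, time stands still between calls to the robot, and variables do not carry over. Pictures are saved under pics/ and viewed, at most 10 in all, crops included, and the job is handed in when it is done.

```bash
ls; mkdir -p pics
python3 - <<'E'
from station import ctrl
import cv2,numpy as np
s=ctrl.state();print({k:np.round(v,3).tolist() for k,v in s.items()})
a=[ctrl.get_image(n) for n in("scene","side")]
for n,i in zip(("scene","side"),a): cv2.imwrite(f"pics/{n}0.png",i[...,::-1]); c=ctrl.calibration(n);print(n,{k:np.round(v,4).tolist() for k,v in c.items()})
im=cv2.resize(a[0],(800,600));cv2.imwrite("pics/s1.png",im[...,::-1])
im=cv2.resize(a[1],(800,600));cv2.imwrite("pics/s2.png",im[...,::-1])
print({k:np.round(v,4).tolist() for k,v in ctrl.calibration("wrist").items()})
E
```

```text
pics
{'time_s': 0.0, 'joints': [-0.897, 0.359, 0.011, -0.0, -1.224, -0.288], 'qd': [0.0, -0.003, -0.0, 0.001, 0.0, 0.001], 'effort': [-0.001, -58.333, 29.341, 6.936, -0.006, 0.0], 'ee_pos': [253.824, -624.94, 230.395], 'tool_rot': [3.14, -0.0, -2.756], 'wrist_force': [0.97, -0.851, 0.86], 'wrist_torque': [0.02, 0.01, 0.005], 'gripper_force': 0.0, 'width': 1.002}
scene {'fx': 391.9787, 'fy': 391.9787, 'cx': 262.9968, 'cy': 188.7708, 'k1': -0.022, 'R': [[-0.4477, 0.8941, -0.0127], [0.6538, 0.3176, -0.6868], [-0.61, -0.3158, -0.7267]], 't': [215.8137, -322.5456, 1334.8365]}
side {'fx': 372.4809, 'fy': 372.4809, 'cx': 253.3329, 'cy': 186.7893, 'k1': -0.024, 'R': [[-0.9008, -0.4342, 0.0011], [-0.2359, 0.4874, -0.8407], [0.3645, -0.7576, -0.5415]], 't': [482.9492, 160.4679, 719.1522]}
{'fx': 296.0545, 'fy': 296.0545, 'cx': 256.7423, 'cy': 189.967, 'k1': -0.0159, 'hand_eye': [[0.0004, -0.9588, -0.2841, 73.05], [1.0, -0.0001, 0.0016, 0.5453], [-0.0016, -0.2841, 0.9588, -142.8033], [0.0, 0.0, 0.0, 1.0]]}
```

View pics/s1.png

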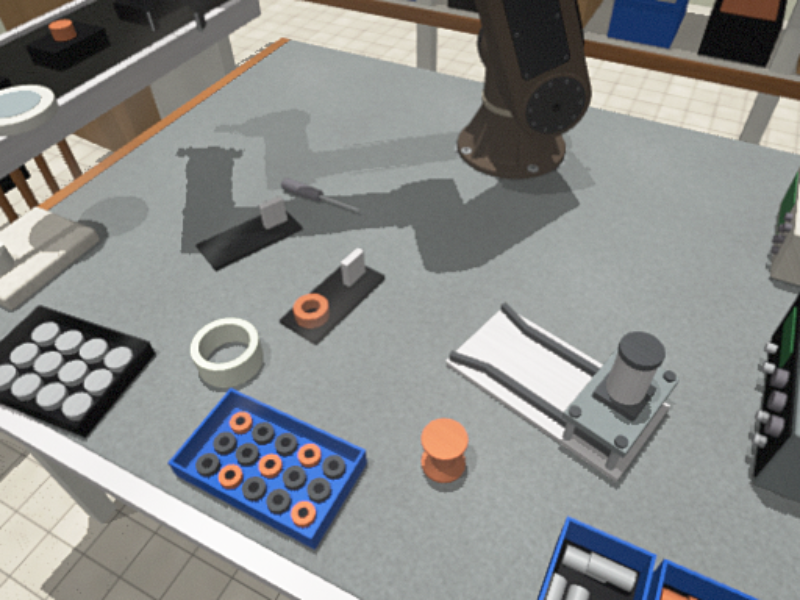

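View pics/s2.png

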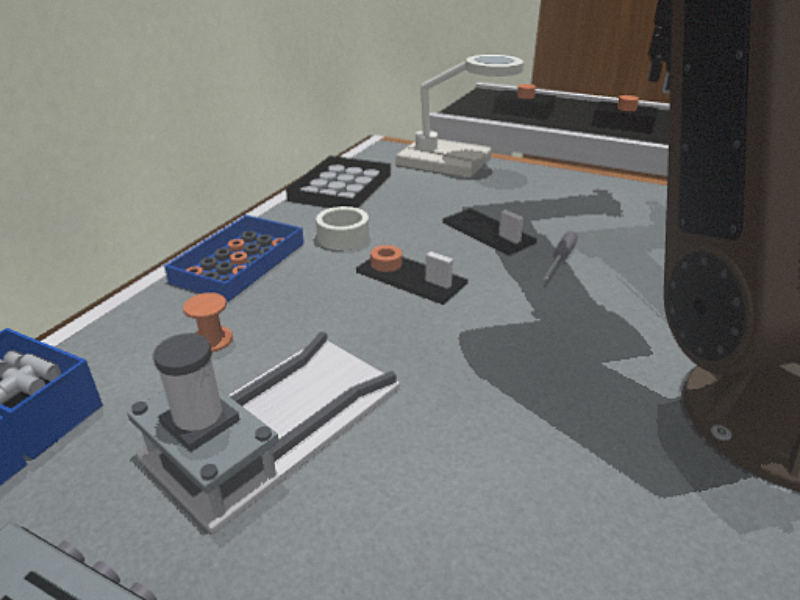

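The scene picture shows the loaded carrier with its core at (311,308) and fin at (353,267) in the 800x600 view. The press lane mouth is at about (480,330) and the head at (620,400). The bobbin is at (445,450), beside the press. Next I'll fit poses to the silhouettes in both cameras.

```bash
cat > fit.py <<'E'
import numpy as np,cv2
from scipy.optimize import minimize
from station import ctrl
def box(x0,x1,y0,y1,z0,z1): return np.array([[x,y,z] for x in(x0,x1) for y in(y0,y1) for z in(z0,z1)],float)
def cyl(x,y,r,z0,z1):
    a=np.linspace(0,2*np.pi,32,endpoint=False);c=np.c_[x+r*np.cos(a),y+r*np.sin(a)]
    return np.vstack([np.c_[c,0*a+z] for z in(z0,z1)])
M={'carrier_core':[box(-90,90,-40,40,0,10),box(-77.5,-32.5,-7,7,10,60),cyl(52,0,28,10,34)],
'carrier_empty':[box(-90,90,-40,40,0,10),box(-77.5,-32.5,-7,7,10,60)],
'press':[box(-175,115,-75,75,0,12),box(20,110,-75,75,58,72),cyl(65,0,27,72,171)]+[cyl(x,y,6,12,58) for x in(32,98) for y in(-66,66)]+[box(-115,95,s*50-6,s*50+6,12,26) for s in(-1,1)],
'tape_roll':[cyl(0,0,50,0,45)],'bobbin':[cyl(0,0,30,0,65)]}
def cam(name):
    c=ctrl.calibration(name)
    if 'hand_eye' in c:
        from scipy.spatial.transform import Rotation as Ro
        s=ctrl.state();T=np.eye(4);T[:3,:3]=Ro.from_euler('xyz',s['tool_rot']).as_matrix();T[:3,3]=s['ee_pos']
        W=np.linalg.inv(T@np.array(c['hand_eye']));c['R'],c['t']=W[:3,:3],W[:3,3]
    return c
def proj(c,X):
    p=X@np.array(c['R']).T+np.array(c['t']);u=p[:,:2]/p[:,2:];u=u*(1+c['k1']*(u**2).sum(1,keepdims=True))
    return u*[c['fx'],c['fy']]+[c['cx'],c['cy']]
def world(p,X,z=0):
    co,s=np.cos(p[2]),np.sin(p[2]);return X@np.array([[co,-s,0],[s,co,0],[0,0,1]]).T+[p[0],p[1],z]
def sil(c,parts,p,z=0,S=4):
    im=np.zeros((384*S,512*S),np.uint8)
    for X in parts:
        h=cv2.convexHull(((proj(c,world(p,X,z))+.5)*S).astype(np.float32));cv2.fillConvexPoly(im,np.round(h).astype(np.int32),255)
    return cv2.resize(im,(512,384),interpolation=cv2.INTER_AREA)/255.
def fit(name,views,p0,z=0):
    f=lambda p:sum(np.abs(sil(c,M[name],p,z)-m).sum()/m.sum() for c,m in views)
    best=None
    for y in p0[2]:
        q=np.array([p0[0],p0[1],y])
        for k in (1,.3,.15):
            sx=np.array([q]+[q+d for d in np.diag([30*k,30*k,.3*k])])
            r=minimize(f,q,method='Nelder-Mead',options=dict(initial_simplex=sx,xatol=.05,fatol=1e-4));q=r.x
        if best is None or r.fun<best.fun: best=r
    return best
def ray(c,uv,z):
    u=cv2.undistortPoints(np.array([[uv]],float),np.array([[c['fx'],0,c['cx']],[0,c['fy'],c['cy']],[0,0,1]]),np.array([c['k1'],0,0,0,0]))[0,0]
    R=np.array(c['R']);d=R.T@[u[0],u[1],1];o=-R.T@np.array(c['t']);return o+d*(z-o[2])/d[2]
E
python3 - <<'E'
from fit import *
for n in M:
    V=[]
    for cn in('scene','side'):
        r=ctrl.trace(cn,n)
        if r: V.append((cam(cn),r[0]['mask'].astype(float)));print(n,cn,round(r[0]['conf'],2),r[0]['bbox'],r[0]['mask'].sum())
    b=V[0][1];ys,xs=np.nonzero(b);p=ray(V[0][0],(xs.mean(),ys.mean()),10)
    yaws=np.arange(0,6.28,.52) if n not in('tape_roll','bobbin') else [0]
    for W in ([V],V[:1],V[1:]) :
        W=W[0] if isinstance(W[0],list) else W
        r=fit(n,W,[p[0],p[1],yaws]);print('  ',r.x.round(3),round(r.fun,3)); yaws=[r.x[2]]
E
```

```text
carrier_core scene 0.66 [181.6, 160.3, 243.4, 220.2] 1740
carrier_core side 0.76 [230.4, 154.0, 299.2, 197.6] 1491
   [ 5.60731e+02 -1.08664e+02 -1.60000e-01] 0.135
   [ 5.57511e+02 -1.07359e+02 -1.50000e-01] 0.055
   [ 5.62292e+02 -1.10728e+02 -1.60000e-01] 0.045
carrier_empty scene 0.58 [124.9, 125.9, 194.1, 171.9] 1336
carrier_empty side 0.56 [283.0, 136.5, 345.5, 161.9] 1053
   [ 492.435 -331.687    5.831] 0.145
   [ 491.04  -331.456    5.834] 0.069
   [ 494.175 -333.652    5.856] 0.067
press scene 0.71 [285.7, 194.7, 434.4, 308.4] 8421
press side 0.84 [83.6, 213.0, 256.5, 338.2] 11551
   [573.715 303.446   1.306] 0.09
   [572.54  303.843   1.3  ] 0.028
   [576.56  301.218   1.311] 0.044
tape_roll scene 0.65 [121.7, 205.8, 168.8, 248.7] 1276
tape_roll side 0.92 [200.9, 128.6, 235.8, 163.5] 826
   [ 7.38774e+02 -1.85310e+02  3.30000e-02] 0.414
   [ 7.36127e+02 -1.85062e+02  2.11000e-01] 0.299
   [ 7.42981e+02 -1.87450e+02  2.80000e-02] 0.046
bobbin scene 0.84 [270.3, 265.7, 296.0, 309.0] 993
bobbin side 0.8 [115.2, 187.8, 149.6, 224.5] 687
   [ 7.50833e+02  1.80297e+02 -5.70000e-02] 0.582
   [7.49396e+02 1.81577e+02 1.09000e-01] 0.101
   [7.54457e+02 1.75946e+02 9.40000e-02] 0.44
```

```bash
python3 -m crank '[{"tx":0.42,"ty":0.87,"wz":-0.26,"jaw":1},{"tx":0.42,"ty":0.87,"wz":-0.26,"jaw":1},{"tx":0.42,"ty":0.87,"wz":-0.26,"jaw":1},{"tx":0.42,"ty":0.87,"wz":-0.26,"jaw":1},{"tx":0.42,"ty":0.87,"wz":-0.26,"jaw":1},{"tx":0.42,"ty":0.87,"wz":-0.26,"jaw":1},{"tx":0.42,"ty":0.87,"wz":-0.26,"jaw":1},{"tx":0.42,"ty":0.87,"wz":-0.26,"jaw":1}]'
python3 -m crank '[{"tx":0.42,"ty":0.87,"wz":-0.26,"jaw":1},{"tx":0.42,"ty":0.87,"wz":-0.26,"jaw":1},{"tx":0.42,"ty":0.87,"wz":-0.26,"jaw":1},{"tx":0.42,"ty":0.87,"wz":-0.26,"jaw":1},{"tx":0.42,"ty":0.87,"wz":-0.26,"jaw":1},{"tx":0.42,"ty":0.87,"wz":-0.26,"jaw":1},{"tx":0.42,"ty":0.87,"wz":-0.26,"jaw":1},{"tx":0.42,"ty":0.87,"wz":-0.26,"jaw":1}]'
python3 -m crank '[{"tx":0.42,"ty":0.87,"wz":-0.26,"jaw":1},{"tx":0.42,"ty":0.87,"wz":-0.26,"jaw":1},{"tx":0.42,"ty":0.87,"wz":-0.26,"jaw":1},{"tx":0.42,"ty":0.87,"wz":-0.26,"jaw":1},{"tx":0.42,"ty":0.87,"wz":-0.26,"jaw":1},{"tx":0.42,"ty":0.87,"wz":-0.26,"jaw":1},{"jaw":1},{"jaw":1}]'
cat > wl.py <<'E'
from fit import *
import sys
n,z,x,y,a=sys.argv[1],*map(float,sys.argv[2:6])
c=cam('wrist');im=ctrl.get_image('wrist');r=ctrl.trace('wrist',n)
v=im.copy()
if r:
    m=r[0]['mask'].astype(float);print('conf',r[0]['conf'],r[0]['bbox'])
    f=fit(n,[(c,m)],[x,y,[a]],z);print('fit',f.x.round(3),round(f.fun,3))
    for X in M[n]: cv2.polylines(v,[cv2.convexHull(proj(c,world(f.x,X,z)).astype(np.float32)).astype(np.int32)],True,(255,0,0),1)
s=ctrl.state();print({k:np.round(s[k],3).tolist() for k in('time_s','ee_pos','tool_rot','joints','wrist_force','width')})
cv2.imwrite(sys.argv[6],cv2.resize(v,(800,600))[...,::-1])
E
python3 wl.py carrier_core 0 560 -108.5 -.155 pics/w1.png
```

```text
{'time_s': 0.7, 'ee_pos': [253.971, -625.368, 231.307], 'tool_rot': [-3.142, 0.0, -2.756], 'joints': [-0.897, 0.359, 0.012, -0.0, -1.224, -0.288], 'wrist_force': [-0.229, -0.68, -0.643], 'width': 0.999}invalid input at $[0]: expected keys tx, ty, tz, wx, wy, wz, jaw
invalid input at $[0]: expected keys tx, ty, tz, wx, wy, wz, jaw
invalid input at $[0]: expected keys tx, ty, tz, wx, wy, wz, jaw
```

View pics/w1.png

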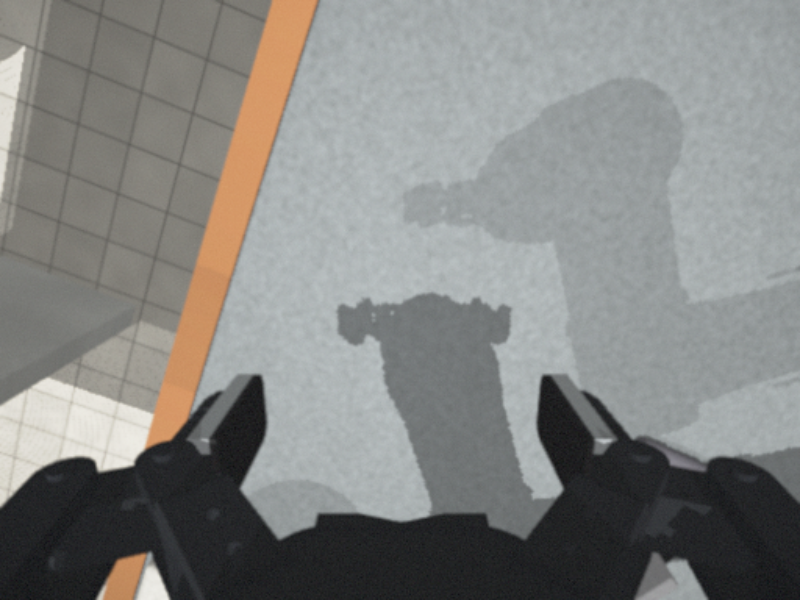

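Only bare table is visible, with the fingers at the bottom of the picture; the move was refused because every key is required. The camera sees ahead of tool +x, so I'll first hover beyond the core and look back at the carrier.

```bash
python3 -m crank '[{"tx":0.69,"ty":0.83,"tz":0,"wx":0,"wy":0,"wz":-0.26,"jaw":1},{"tx":0.69,"ty":0.83,"tz":0,"wx":0,"wy":0,"wz":-0.26,"jaw":1},{"tx":0.69,"ty":0.83,"tz":0,"wx":0,"wy":0,"wz":-0.26,"jaw":1},{"tx":0.69,"ty":0.83,"tz":0,"wx":0,"wy":0,"wz":-0.26,"jaw":1},{"tx":0.69,"ty":0.83,"tz":0,"wx":0,"wy":0,"wz":-0.26,"jaw":1},{"tx":0.69,"ty":0.83,"tz":0,"wx":0,"wy":0,"wz":-0.26,"jaw":1},{"tx":0.69,"ty":0.83,"tz":0,"wx":0,"wy":0,"wz":-0.26,"jaw":1},{"tx":0.69,"ty":0.83,"tz":0,"wx":0,"wy":0,"wz":-0.26,"jaw":1}]'
python3 -m crank '[{"tx":0.69,"ty":0.83,"tz":0,"wx":0,"wy":0,"wz":-0.26,"jaw":1},{"tx":0.69,"ty":0.83,"tz":0,"wx":0,"wy":0,"wz":-0.26,"jaw":1},{"tx":0.69,"ty":0.83,"tz":0,"wx":0,"wy":0,"wz":-0.26,"jaw":1},{"tx":0.69,"ty":0.83,"tz":0,"wx":0,"wy":0,"wz":-0.26,"jaw":1},{"tx":0.69,"ty":0.83,"tz":0,"wx":0,"wy":0,"wz":-0.26,"jaw":1},{"tx":0.69,"ty":0.83,"tz":0,"wx":0,"wy":0,"wz":-0.26,"jaw":1},{"tx":0.69,"ty":0.83,"tz":0,"wx":0,"wy":0,"wz":-0.26,"jaw":1},{"tx":0.69,"ty":0.83,"tz":0,"wx":0,"wy":0,"wz":-0.26,"jaw":1}]'
python3 -m crank '[{"tx":0.69,"ty":0.83,"tz":0,"wx":0,"wy":0,"wz":-0.26,"jaw":1},{"tx":0.69,"ty":0.83,"tz":0,"wx":0,"wy":0,"wz":-0.26,"jaw":1},{"tx":0.69,"ty":0.83,"tz":0,"wx":0,"wy":0,"wz":-0.26,"jaw":1},{"tx":0.69,"ty":0.83,"tz":0,"wx":0,"wy":0,"wz":-0.26,"jaw":1},{"tx":0.69,"ty":0.83,"tz":0,"wx":0,"wy":0,"wz":-0.26,"jaw":1},{"tx":0.69,"ty":0.83,"tz":0,"wx":0,"wy":0,"wz":-0.26,"jaw":1},{"tx":0,"ty":0,"tz":0,"wx":0,"wy":0,"wz":0,"jaw":1},{"tx":0,"ty":0,"tz":0,"wx":0,"wy":0,"wz":0,"jaw":1}]'
python3 wl.py carrier_core 0 560 -108.5 -.155 pics/w2.png
```

```text
time_s: 1.5
ee_pos: [392.6, -458.5, 231.5]
tool_rot: [-3.141, 0.0, -2.938]
wrist_force: [0.8, 0.5, 0.2]
width: 0.999
gripper_force: 0.0
time_s: 2.3
ee_pos: [530.6, -292.4, 231.5]
tool_rot: [-3.142, 0.0, -3.12]
wrist_force: [0.3, 0.2, -0.1]
width: 0.999
gripper_force: 0.0
time_s: 3.1
ee_pos: [633.6, -168.4, 231.0]
tool_rot: [-3.142, -0.001, 3.03]
wrist_force: [0.1, -0.8, -0.7]
width: 0.999
gripper_force: 0.0
conf 0.55 [262.5, 10.5, 344.0, 173.7]
fit [ 5.59628e+02 -1.05875e+02 -1.60000e-01] 0.019
{'time_s': 3.2, 'ee_pos': [633.04, -169.325, 231.33], 'tool_rot': [-3.142, -0.0, 3.028], 'joints': [0.036, 0.327, -0.035, 0.0, -1.209, -1.72], 'wrist_force': [0.156, 0.122, 0.482], 'width': 0.997}
```

View pics/w2.png

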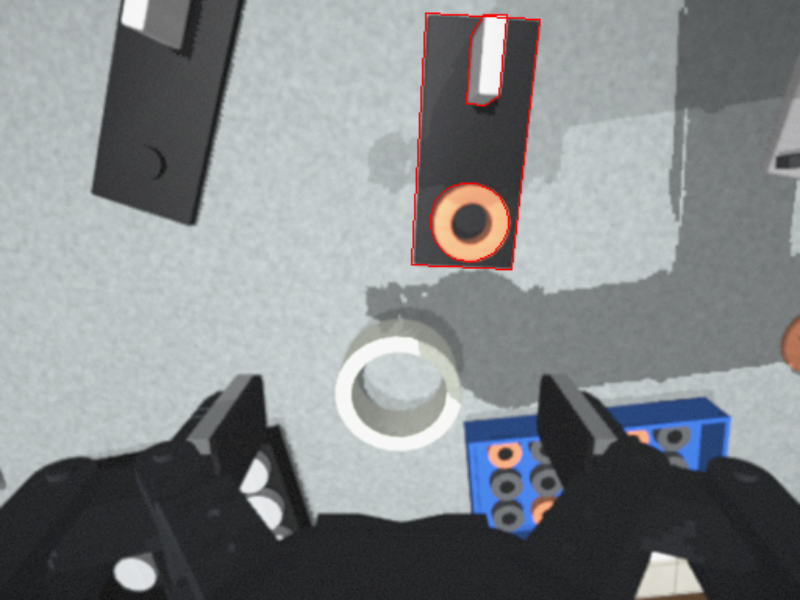

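The fit lies exactly on the carrier, with the core at (470,222) and the fin at (487,57) in the picture. The tape roll (400,390) and the empty carrier (170,110) are clear of the path. I'll go to the fin, descend and grip.

```bash
python3 -m crank '[{"tx":-0.64,"ty":0.36,"tz":-0.4,"wx":0,"wy":0,"wz":-0.066,"jaw":1},{"tx":-0.64,"ty":0.36,"tz":-0.4,"wx":0,"wy":0,"wz":-0.066,"jaw":1},{"tx":-0.64,"ty":0.36,"tz":-0.4,"wx":0,"wy":0,"wz":-0.066,"jaw":1},{"tx":-0.64,"ty":0.36,"tz":-0.4,"wx":0,"wy":0,"wz":-0.066,"jaw":1},{"tx":-0.64,"ty":0.36,"tz":-0.4,"wx":0,"wy":0,"wz":-0.066,"jaw":1},{"tx":-0.64,"ty":0.36,"tz":-0.4,"wx":0,"wy":0,"wz":-0.066,"jaw":1},{"tx":-0.64,"ty":0.36,"tz":-0.4,"wx":0,"wy":0,"wz":-0.066,"jaw":1},{"tx":-0.64,"ty":0.36,"tz":-0.4,"wx":0,"wy":0,"wz":-0.066,"jaw":1}]'
python3 -m crank '[{"tx":0,"ty":0,"tz":-0.76,"wx":0,"wy":0,"wz":0,"jaw":1},{"tx":0,"ty":0,"tz":-0.76,"wx":0,"wy":0,"wz":0,"jaw":1},{"tx":0,"ty":0,"tz":-0.76,"wx":0,"wy":0,"wz":0,"jaw":1},{"tx":0,"ty":0,"tz":-0.76,"wx":0,"wy":0,"wz":0,"jaw":1},{"tx":0,"ty":0,"tz":-0.76,"wx":0,"wy":0,"wz":0,"jaw":1},{"tx":0,"ty":0,"tz":-0.76,"wx":0,"wy":0,"wz":0,"jaw":1},{"tx":0,"ty":0,"tz":-0.76,"wx":0,"wy":0,"wz":0,"jaw":1},{"tx":0,"ty":0,"tz":0,"wx":0,"wy":0,"wz":0,"jaw":1}]'
```

```text
time_s: 4.0
ee_pos: [504.4, -97.4, 151.3]
tool_rot: [3.141, 0.001, 2.981]
wrist_force: [-0.5, 0.3, -0.1]
width: 1.001
gripper_force: 0.0
time_s: 4.8
ee_pos: [503.5, -97.8, 16.6]
tool_rot: [-3.141, -0.004, 2.981]
wrist_force: [-0.2, 0.1, -0.3]
width: 1.001
gripper_force: 0.0
```

```bash
python3 -m crank '[{"tx":0,"ty":0,"tz":0,"wx":0,"wy":0,"wz":0,"jaw":-1},{"tx":0,"ty":0,"tz":0,"wx":0,"wy":0,"wz":0,"jaw":-1},{"tx":0,"ty":0,"tz":0,"wx":0,"wy":0,"wz":0,"jaw":-1},{"tx":0,"ty":0,"tz":0,"wx":0,"wy":0,"wz":0,"jaw":-1},{"tx":0,"ty":0,"tz":0,"wx":0,"wy":0,"wz":0,"jaw":-1},{"tx":0,"ty":0,"tz":0,"wx":0,"wy":0,"wz":0,"jaw":-1},{"tx":0,"ty":0,"tz":0,"wx":0,"wy":0,"wz":0,"jaw":-1},{"tx":0,"ty":0,"tz":0,"wx":0,"wy":0,"wz":0,"jaw":-1}]'
```

```text
time_s: 5.6
ee_pos: [505.9, -96.8, 19.0]
tool_rot: [3.142, 0.001, 2.983]
wrist_force: [-2.5, -0.2, 6.9]
width: 0.157
gripper_force: 59.8
```

```bash
python3 -m crank '[{"tx":0,"ty":0,"tz":0.2,"wx":0,"wy":0,"wz":0,"jaw":-1},{"tx":0,"ty":0,"tz":0.4,"wx":0,"wy":0,"wz":0,"jaw":-1},{"tx":0,"ty":0,"tz":0.6,"wx":0,"wy":0,"wz":0,"jaw":-1},{"tx":0,"ty":0,"tz":0.6,"wx":0,"wy":0,"wz":0,"jaw":-1},{"tx":0,"ty":0,"tz":0.6,"wx":0,"wy":0,"wz":0,"jaw":-1},{"tx":0,"ty":0,"tz":0.6,"wx":0,"wy":0,"wz":0,"jaw":-1},{"tx":0,"ty":0,"tz":0.6,"wx":0,"wy":0,"wz":0,"jaw":-1},{"tx":0,"ty":0,"tz":0.4,"wx":0,"wy":0,"wz":0,"jaw":-1}]'
python3 -m crank '[{"tx":0.05,"ty":0.41,"tz":0,"wx":0,"wy":0,"wz":0.7,"jaw":-1},{"tx":0.04,"ty":0.41,"tz":0,"wx":0,"wy":0,"wz":0.7,"jaw":-1},{"tx":0.04,"ty":0.41,"tz":0,"wx":0,"wy":0,"wz":0.7,"jaw":-1},{"tx":0.04,"ty":0.41,"tz":0,"wx":0,"wy":0,"wz":0.7,"jaw":-1},{"tx":0.04,"ty":0.41,"tz":0,"wx":0,"wy":0,"wz":0.7,"jaw":-1},{"tx":0.04,"ty":0.41,"tz":0,"wx":0,"wy":0,"wz":0.7,"jaw":-1},{"tx":0.04,"ty":0.41,"tz":0,"wx":0,"wy":0,"wz":0.7,"jaw":-1},{"tx":0.04,"ty":0.41,"tz":0,"wx":0,"wy":0,"wz":0.7,"jaw":-1}]'
python3 -m crank '[{"tx":0.05,"ty":0.41,"tz":0,"wx":0,"wy":0,"wz":0.7,"jaw":-1},{"tx":0.04,"ty":0.41,"tz":0,"wx":0,"wy":0,"wz":0.7,"jaw":-1},{"tx":0.04,"ty":0.41,"tz":0,"wx":0,"wy":0,"wz":0.7,"jaw":-1},{"tx":0.04,"ty":0.41,"tz":0,"wx":0,"wy":0,"wz":0.7,"jaw":-1},{"tx":0.04,"ty":0.41,"tz":0,"wx":0,"wy":0,"wz":0.7,"jaw":-1},{"tx":0.04,"ty":0.41,"tz":0,"wx":0,"wy":0,"wz":0.7,"jaw":-1},{"tx":0.04,"ty":0.41,"tz":0,"wx":0,"wy":0,"wz":0.7,"jaw":-1},{"tx":0.04,"ty":0.41,"tz":0,"wx":0,"wy":0,"wz":0.7,"jaw":-1}]'
python3 -m crank '[{"tx":0.05,"ty":0.41,"tz":0,"wx":0,"wy":0,"wz":0.7,"jaw":-1},{"tx":0.04,"ty":0.41,"tz":0,"wx":0,"wy":0,"wz":0.7,"jaw":-1},{"tx":0.04,"ty":0.41,"tz":0,"wx":0,"wy":0,"wz":0.7,"jaw":-1},{"tx":0.04,"ty":0.41,"tz":0,"wx":0,"wy":0,"wz":0.7,"jaw":-1},{"tx":0.04,"ty":0.4,"tz":0,"wx":0,"wy":0,"wz":0.7,"jaw":-1},{"tx":0.04,"ty":0.3,"tz":0,"wx":0,"wy":0,"wz":0.6,"jaw":-1},{"tx":0.04,"ty":0.1,"tz":0,"wx":0,"wy":0,"wz":0.05,"jaw":-1},{"tx":0,"ty":0,"tz":0,"wx":0,"wy":0,"wz":0,"jaw":-1}]'
cat > hold.py <<'E'
from fit import *
import sys
z=float(sys.argv[1])
s=ctrl.state();print({k:np.round(s[k],4).tolist() for k in('time_s','ee_pos','tool_rot','joints','wrist_force','width','gripper_force')})
a=s['tool_rot'][2]+np.pi; a=np.arctan2(np.sin(a),np.cos(a));e=s['ee_pos'];o=[e[0]+55*np.cos(a),e[1]+55*np.sin(a),a]
print('from tcp',np.round(o,3))
for cn in('scene','side'):
    im=ctrl.get_image(cn);c=cam(cn);cv2.imwrite(f'pics/{cn}_{s["time_s"]:.2f}.png',cv2.resize(im,(800,600))[...,::-1])
    r=ctrl.trace(cn,'carrier_core')
    if not r: print(cn,'none');continue
    m=r[0]['mask'];ys,xs=np.nonzero(m)
    # visible part only: compare inside the mask's bbox for what the model covers; fit plate+core+fin
    f=fit('carrier_core',[(c,m.astype(float))],[o[0],o[1],[o[2]]],z);print(cn,round(r[0]['conf'],2),r[0]['bbox'],m.sum(),f.x.round(3),round(f.fun,3))
E
python3 hold.py 102
```

```text
time_s: 6.4
ee_pos: [505.4, -96.8, 119.7]
tool_rot: [3.141, 0.001, 2.982]
wrist_force: [0.5, -0.2, -3.6]
width: 0.157
gripper_force: 58.4
time_s: 7.2
ee_pos: [513.3, -14.5, 118.3]
tool_rot: [3.141, -0.001, -2.81]
wrist_force: [0.2, 0.2, -3.4]
width: 0.159
gripper_force: 58.6
time_s: 8.0
ee_pos: [521.5, 67.4, 118.3]
tool_rot: [3.141, -0.001, -2.321]
wrist_force: [0.4, -0.4, -3.7]
width: 0.155
gripper_force: 58.6
time_s: 8.8
ee_pos: [529.1, 128.2, 118.2]
tool_rot: [3.141, -0.0, -1.962]
wrist_force: [0.6, -0.5, -4.3]
width: 0.152
gripper_force: 58.5
{'time_s': 8.8, 'ee_pos': [529.0949, 128.2455, 118.2451], 'tool_rot': [3.1413, -0.0003, -1.9624], 'joints': [0.5978, 0.249, -0.4277, -0.0001, -0.8946, -0.9893], 'wrist_force': [0.5547, -0.5307, -4.3298], 'width': 0.1523, 'gripper_force': 58.5484}
from tcp [550.086 179.082   1.179]
scene 0.85 [282.9, 170.4, 361.4, 234.0] 2198 [550.01  177.579   1.158] 0.197
side 0.85 [155.7, 166.4, 256.5, 235.8] 2658 [549.716 179.473   1.168] 0.154
```

```bash
python3 -m crank '[{"tx":0.02,"ty":0.18,"tz":-0.1,"wx":0,"wy":0,"wz":0.36,"jaw":-1},{"tx":0.02,"ty":0.18,"tz":-0.2,"wx":0,"wy":0,"wz":0.36,"jaw":-1},{"tx":0.02,"ty":0.18,"tz":-0.4,"wx":0,"wy":0,"wz":0.36,"jaw":-1},{"tx":0.01,"ty":0.19,"tz":-0.6,"wx":0,"wy":0,"wz":0.36,"jaw":-1},{"tx":0,"ty":0,"tz":-0.5,"wx":0,"wy":0,"wz":0,"jaw":-1},{"tx":0,"ty":0,"tz":-0.4,"wx":0,"wy":0,"wz":0,"jaw":-1},{"tx":0,"ty":0,"tz":-0.1,"wx":0,"wy":0,"wz":0,"jaw":-1},{"tx":0,"ty":0,"tz":0,"wx":0,"wy":0,"wz":0,"jaw":-1}]'
python3 hold.py 43; ls pics
```

```text
time_s: 9.8
ee_pos: [530.8, 146.1, 60.2]
tool_rot: [3.141, -0.001, -1.836]
wrist_force: [1.1, 0.1, -3.8]
width: 0.157
gripper_force: 58.5
{'time_s': 9.8, 'ee_pos': [530.7865, 146.0536, 60.2181], 'tool_rot': [3.1409, -0.001, -1.8361], 'joints': [0.6244, 0.3306, -0.4749, 0.0001, -0.7665, -0.8899], 'wrist_force': [1.1075, 0.0916, -3.8309], 'width': 0.1573, 'gripper_force': 58.4704}
from tcp [545.209 199.129   1.305]
scene 0.97 [288.9, 190.1, 370.1, 246.0] 2117 [544.972 198.47    1.308] 0.169
side 0.88 [161.1, 198.2, 251.5, 266.2] 2635 [546.888 197.148   1.322] 0.153
s1.png
s2.png
scene0.png
scene_8.80.png
scene_9.80.png
side0.png
side_8.80.png
side_9.80.png
w1.png
w2.png
```

Run:
```python
from fit import *
out=[]
for cn,(x0,y0,x1,y1) in(('scene',(275,160,445,320)),('side',(80,170,260,345))):
    im=cv2.resize(cv2.imread(f'pics/{cn}_9.80.png'),(512,384))
    im=cv2.resize(im[y0:y1,x0:x1],(400,int(400*(y1-y0)/(x1-x0))),interpolation=cv2.INTER_CUBIC);out.append(im)
h=max(o.shape[0] for o in out)
cv2.imwrite('pics/c1.png',np.hstack([cv2.copyMakeBorder(o,0,h-o.shape[0],0,0,0) for o in out]))
```

```text
(no output)
```

View pics/c1.png

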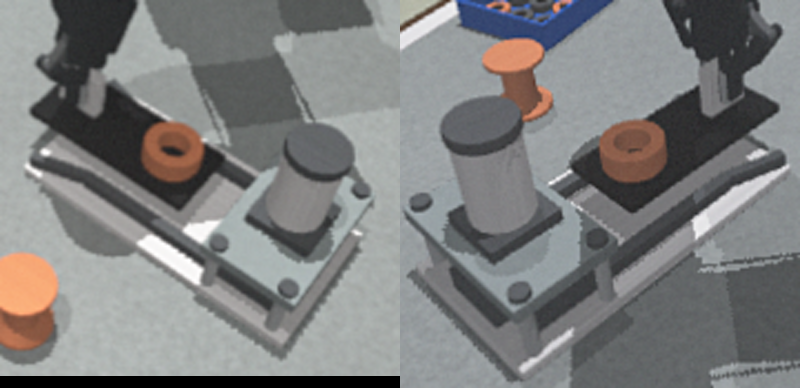

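The carrier hovers over the lane between the rails, front edge short of the head (plate front corner about (185,205) in the left view), and looks centred. Lowering in two steps.

```bash
python3 -m crank '[{"tx":0,"ty":0,"tz":-0.15,"wx":0,"wy":0,"wz":0,"jaw":-1},{"tx":0,"ty":0,"tz":-0.15,"wx":0,"wy":0,"wz":0,"jaw":-1},{"tx":0,"ty":0,"tz":-0.15,"wx":0,"wy":0,"wz":0,"jaw":-1},{"tx":0,"ty":0,"tz":-0.1,"wx":0,"wy":0,"wz":0,"jaw":-1},{"tx":0,"ty":0,"tz":-0.1,"wx":0,"wy":0,"wz":0,"jaw":-1},{"tx":0,"ty":0,"tz":-0.1,"wx":0,"wy":0,"wz":0,"jaw":-1},{"tx":0,"ty":0,"tz":-0.05,"wx":0,"wy":0,"wz":0,"jaw":-1},{"tx":0,"ty":0,"tz":0,"wx":0,"wy":0,"wz":0,"jaw":-1}]'
```

```text
time_s: 10.8
ee_pos: [530.9, 146.3, 40.6]
tool_rot: [3.141, -0.0, -1.836]
wrist_force: [-0.6, 0.1, -3.4]
width: 0.156
gripper_force: 58.5
```

```bash
python3 hold.py 21
```

```text
{'time_s': 10.8, 'ee_pos': [530.8946, 146.3243, 40.5861], 'tool_rot': [3.1414, -0.0003, -1.8359], 'joints': [0.6247, 0.3576, -0.493, -0.0, -0.7206, -0.8897], 'wrist_force': [-0.6096, 0.0703, -3.413], 'width': 0.156, 'gripper_force': 58.542}
from tcp [545.303 199.403   1.306]
scene 0.93 [287.4, 196.4, 365.5, 254.4] 2067 [543.105 197.983   1.308] 0.159
side 0.91 [161.5, 202.1, 252.5, 278.3] 2641 [547.437 196.777   1.317] 0.127
```

```bash
python3 -m crank '[{"tx":0,"ty":0,"tz":-0.1,"wx":0,"wy":0,"wz":0,"jaw":-1},{"tx":0,"ty":0,"tz":-0.08,"wx":0,"wy":0,"wz":0,"jaw":-1},{"tx":0,"ty":0,"tz":-0.08,"wx":0,"wy":0,"wz":0,"jaw":-1},{"tx":0,"ty":0,"tz":-0.04,"wx":0,"wy":0,"wz":0,"jaw":-1},{"tx":0,"ty":0,"tz":-0.04,"wx":0,"wy":0,"wz":0,"jaw":-1},{"tx":0,"ty":0,"tz":-0.02,"wx":0,"wy":0,"wz":0,"jaw":-1},{"tx":0,"ty":0,"tz":0,"wx":0,"wy":0,"wz":0,"jaw":-1},{"tx":0,"ty":0,"tz":0,"wx":0,"wy":0,"wz":0,"jaw":-1}]'
```

```text
time_s: 11.8
ee_pos: [531.0, 146.4, 31.9]
tool_rot: [-3.142, 0.0, -1.836]
wrist_force: [0.6, -0.4, -4.7]
width: 0.156
gripper_force: 58.5
```

```bash
python3 -m crank '[{"tx":0,"ty":0,"tz":-0.02,"wx":0,"wy":0,"wz":0,"jaw":-1},{"tx":0,"ty":0,"tz":-0.02,"wx":0,"wy":0,"wz":0,"jaw":-1},{"tx":0,"ty":0,"tz":-0.01,"wx":0,"wy":0,"wz":0,"jaw":-1},{"tx":0,"ty":0,"tz":0,"wx":0,"wy":0,"wz":0,"jaw":-1},{"tx":0,"ty":0,"tz":0,"wx":0,"wy":0,"wz":0,"jaw":-1},{"tx":0,"ty":0,"tz":0,"wx":0,"wy":0,"wz":0,"jaw":-1},{"tx":0,"ty":0,"tz":0,"wx":0,"wy":0,"wz":0,"jaw":-1},{"tx":0,"ty":0,"tz":0,"wx":0,"wy":0,"wz":0,"jaw":-1}]'
```

```text
time_s: 12.6
ee_pos: [531.0, 146.4, 31.0]
tool_rot: [-3.141, 0.0, -1.836]
wrist_force: [-2.7, -0.7, 5.2]
width: 0.155
gripper_force: 59.8
```

The carrier is down on the base plate with light contact. Sliding it in, 72 mm first.

```bash
python3 -m crank '[{"tx":0.04,"ty":0.15,"tz":0,"wx":0,"wy":0,"wz":0,"jaw":-1},{"tx":0.08,"ty":0.29,"tz":0,"wx":0,"wy":0,"wz":0,"jaw":-1},{"tx":0.11,"ty":0.4,"tz":0,"wx":0,"wy":0,"wz":0,"jaw":-1},{"tx":0.11,"ty":0.4,"tz":0,"wx":0,"wy":0,"wz":0,"jaw":-1},{"tx":0.11,"ty":0.4,"tz":0,"wx":0,"wy":0,"wz":0,"jaw":-1},{"tx":0.11,"ty":0.4,"tz":0,"wx":0,"wy":0,"wz":0,"jaw":-1},{"tx":0.11,"ty":0.4,"tz":0,"wx":0,"wy":0,"wz":0,"jaw":-1},{"tx":0.09,"ty":0.34,"tz":0,"wx":0,"wy":0,"wz":0,"jaw":-1}]'; python3 hold.py 12
```

```text
time_s: 13.4
ee_pos: [550.3, 215.7, 31.0]
tool_rot: [-3.141, -0.001, -1.836]
wrist_force: [-2.3, -5.5, 6.3]
width: 0.15
gripper_force: 60.0
{'time_s': 13.4, 'ee_pos': [550.34, 215.6994, 31.0406], 'tool_rot': [-3.1412, -0.0007, -1.8357], 'joints': [0.7045, 0.4234, -0.4097, 0.0011, -0.738, -0.9702], 'wrist_force': [-2.3167, -5.4921, 6.3022], 'width': 0.1496, 'gripper_force': 60.0458}
from tcp [564.741 268.781   1.306]
scene 0.95 [312.4, 216.8, 378.5, 260.8] 1551 [547.511 225.374   1.271] 0.592
side 0.93 [152.8, 225.0, 226.4, 282.8] 1686 [556.457 204.515   1.372] 0.814
```

```bash
python3 -m crank '[{"tx":0.05,"ty":0.18,"tz":0,"wx":0,"wy":0,"wz":0,"jaw":-1},{"tx":0.05,"ty":0.18,"tz":0,"wx":0,"wy":0,"wz":0,"jaw":-1},{"tx":0.05,"ty":0.18,"tz":0,"wx":0,"wy":0,"wz":0,"jaw":-1},{"tx":0.05,"ty":0.18,"tz":0,"wx":0,"wy":0,"wz":0,"jaw":-1},{"tx":0.05,"ty":0.18,"tz":0,"wx":0,"wy":0,"wz":0,"jaw":-1},{"tx":0.04,"ty":0.15,"tz":0,"wx":0,"wy":0,"wz":0,"jaw":-1},{"tx":0.03,"ty":0.12,"tz":0,"wx":0,"wy":0,"wz":0,"jaw":-1},{"tx":0.02,"ty":0.07,"tz":0,"wx":0,"wy":0,"wz":0,"jaw":-1}]'
```

```text
time_s: 14.4
ee_pos: [558.2, 245.4, 31.0]
tool_rot: [3.141, -0.002, -1.836]
wrist_force: [-1.5, -6.5, 9.0]
width: 0.154
gripper_force: 60.4
```

```bash
python3 -m crank '[{"tx":0.01,"ty":0.04,"tz":0,"wx":0,"wy":0,"wz":0,"jaw":-1},{"tx":0.01,"ty":0.04,"tz":0,"wx":0,"wy":0,"wz":0,"jaw":-1},{"tx":0.01,"ty":0.04,"tz":0,"wx":0,"wy":0,"wz":0,"jaw":-1},{"tx":0.01,"ty":0.04,"tz":0,"wx":0,"wy":0,"wz":0,"jaw":-1},{"tx":0.01,"ty":0.04,"tz":0,"wx":0,"wy":0,"wz":0,"jaw":-1},{"tx":0.01,"ty":0.04,"tz":0,"wx":0,"wy":0,"wz":0,"jaw":-1},{"tx":0,"ty":0,"tz":0,"wx":0,"wy":0,"wz":0,"jaw":-1},{"tx":0,"ty":0,"tz":0,"wx":0,"wy":0,"wz":0,"jaw":-1}]'
```

```text
time_s: 15.2
ee_pos: [559.7, 251.3, 31.0]
tool_rot: [3.141, -0.002, -1.836]
wrist_force: [-0.8, -5.6, 8.0]
width: 0.157
gripper_force: 60.4
```

```bash
python3 -m crank '[{"tx":0.01,"ty":0.03,"tz":0,"wx":0,"wy":0,"wz":0,"jaw":-1},{"tx":0.01,"ty":0.03,"tz":0,"wx":0,"wy":0,"wz":0,"jaw":-1},{"tx":0.01,"ty":0.03,"tz":0,"wx":0,"wy":0,"wz":0,"jaw":-1},{"tx":0,"ty":0.03,"tz":0,"wx":0,"wy":0,"wz":0,"jaw":-1},{"tx":0,"ty":0,"tz":0,"wx":0,"wy":0,"wz":0,"jaw":-1},{"tx":0,"ty":0,"tz":0,"wx":0,"wy":0,"wz":0,"jaw":-1},{"tx":0,"ty":0,"tz":0,"wx":0,"wy":0,"wz":0,"jaw":-1},{"tx":0,"ty":0,"tz":0,"wx":0,"wy":0,"wz":0,"jaw":-1}]'
```

```text
time_s: 16.0
ee_pos: [559.6, 251.5, 31.0]
tool_rot: [3.14, -0.006, -1.837]
wrist_force: [-1.8, -16.5, 13.6]
width: 0.159
gripper_force: 61.0
```

It stopped at the predicted end-stop position and the force rose. A little more push to be sure it is home, then release.

```bash
python3 -m crank '[{"tx":0.01,"ty":0.04,"tz":0,"wx":0,"wy":0,"wz":0,"jaw":-1},{"tx":0.01,"ty":0.04,"tz":0,"wx":0,"wy":0,"wz":0,"jaw":-1},{"tx":0,"ty":0,"tz":0,"wx":0,"wy":0,"wz":0,"jaw":-1},{"tx":0,"ty":0,"tz":0,"wx":0,"wy":0,"wz":0,"jaw":-1},{"tx":0,"ty":0,"tz":0,"wx":0,"wy":0,"wz":0,"jaw":-1},{"tx":0,"ty":0,"tz":0,"wx":0,"wy":0,"wz":0,"jaw":-1},{"tx":0,"ty":0,"tz":0,"wx":0,"wy":0,"wz":0,"jaw":-1},{"tx":0,"ty":0,"tz":0,"wx":0,"wy":0,"wz":0,"jaw":-1}]'
python3 -m crank '[{"tx":0,"ty":0,"tz":0,"wx":0,"wy":0,"wz":0,"jaw":0.7},{"tx":0,"ty":0,"tz":0,"wx":0,"wy":0,"wz":0,"jaw":0.7},{"tx":0,"ty":0,"tz":0,"wx":0,"wy":0,"wz":0,"jaw":0.7},{"tx":0,"ty":0,"tz":0,"wx":0,"wy":0,"wz":0,"jaw":0.7},{"tx":0,"ty":0,"tz":0,"wx":0,"wy":0,"wz":0,"jaw":0.7},{"tx":0,"ty":0,"tz":0,"wx":0,"wy":0,"wz":0,"jaw":0.7},{"tx":0,"ty":0,"tz":0,"wx":0,"wy":0,"wz":0,"jaw":0.7},{"tx":0,"ty":0,"tz":0,"wx":0,"wy":0,"wz":0,"jaw":0.7}]'
```

```text
time_s: 16.8
ee_pos: [559.5, 251.5, 31.0]
tool_rot: [3.139, -0.009, -1.837]
wrist_force: [-2.3, -23.8, 16.0]
width: 0.158
gripper_force: 61.5
time_s: 17.6
ee_pos: [561.2, 258.0, 30.5]
tool_rot: [3.142, -0.0, -1.836]
wrist_force: [-0.4, -0.3, -0.1]
width: 0.852
gripper_force: 0.0
```

```bash
python3 -m crank '[{"tx":0,"ty":0,"tz":0.3,"wx":0,"wy":0,"wz":0,"jaw":0.7},{"tx":0,"ty":0,"tz":0.6,"wx":0,"wy":0,"wz":0,"jaw":0.7},{"tx":0,"ty":0,"tz":0.8,"wx":0,"wy":0,"wz":0,"jaw":0.7},{"tx":0,"ty":0,"tz":0.9,"wx":0,"wy":0,"wz":0,"jaw":0.7},{"tx":0,"ty":0,"tz":0.9,"wx":0,"wy":0,"wz":0,"jaw":0.7},{"tx":0,"ty":0,"tz":0.9,"wx":0,"wy":0,"wz":0,"jaw":0.7},{"tx":0,"ty":0,"tz":0.9,"wx":0,"wy":0,"wz":0,"jaw":0.7},{"tx":0,"ty":0,"tz":0.9,"wx":0,"wy":0,"wz":0,"jaw":0.7}]'
python3 -m crank '[{"tx":-0.2,"ty":-0.8,"tz":0.3,"wx":0,"wy":0,"wz":0,"jaw":0.7},{"tx":-0.2,"ty":-0.9,"tz":0.3,"wx":0,"wy":0,"wz":0,"jaw":0.7},{"tx":-0.2,"ty":-0.9,"tz":0.3,"wx":0,"wy":0,"wz":0,"jaw":0.7},{"tx":-0.2,"ty":-0.9,"tz":0.3,"wx":0,"wy":0,"wz":0,"jaw":0.7},{"tx":-0.2,"ty":-0.9,"tz":0.3,"wx":0,"wy":0,"wz":0,"jaw":0.7},{"tx":-0.2,"ty":-0.9,"tz":0.3,"wx":0,"wy":0,"wz":0,"jaw":0.7},{"tx":0,"ty":0,"tz":0,"wx":0,"wy":0,"wz":0,"jaw":0.7},{"tx":0,"ty":0,"tz":0,"wx":0,"wy":0,"wz":0,"jaw":0.7}]'
python3 - <<'E'
from fit import *
P=dict(scene=(572.5,303.8,1.300),side=(576.6,301.2,1.311));out=[]
for cn,(x0,y0,x1,y1) in(('scene',(275,160,445,320)),('side',(80,170,260,345))):
    im=ctrl.get_image(cn)[...,::-1].copy();c=cam(cn)
    k=400/(x1-x0);v=cv2.resize(im[y0:y1,x0:x1],(400,int(k*(y1-y0))),interpolation=cv2.INTER_CUBIC)
    for X in M['carrier_core'][:2]:
        cv2.polylines(v,[((cv2.convexHull(proj(c,world(P[cn],X,12)).astype(np.float32))+.5-[x0,y0])*k).astype(np.int32)],True,(0,0,255),1)
    out.append(v)
h=max(o.shape[0] for o in out)
cv2.imwrite('pics/c2.png',np.hstack([cv2.copyMakeBorder(o,0,h-o.shape[0],0,0,0) for o in out]))
E
```

```text
time_s: 18.4
ee_pos: [561.2, 257.7, 187.2]
tool_rot: [-3.141, 0.0, -1.836]
wrist_force: [-0.1, -0.2, -0.2]
width: 0.847
gripper_force: 0.0
time_s: 19.2
ee_pos: [531.1, 124.2, 231.0]
tool_rot: [-3.141, 0.001, -1.837]
wrist_force: [-0.5, 0.1, 0.7]
width: 0.848
gripper_force: 0.0
```

View pics/c2.png

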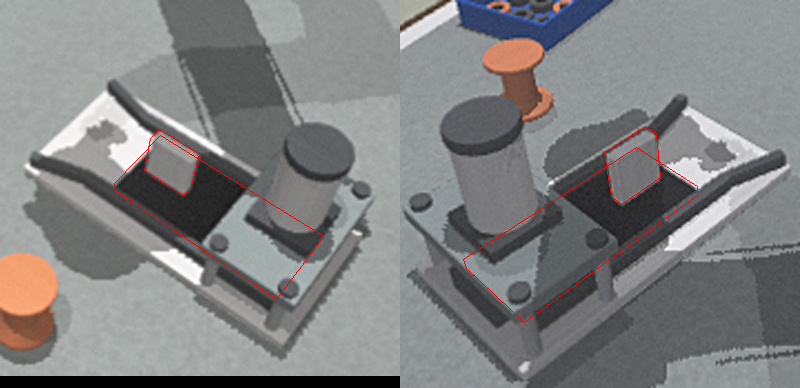

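Both views show the carrier seated. The fin, at (172,162) left and (633,168) right, and the plate tail match the outline drawn for the home pose, and the arm is clear.

```bash
python3 -c "
from station import ctrl
print(ctrl.finish_job())"
```

```text
the job is handed in; nothing more can be done
None
```

The loaded carrier is home against the end stop under the press head, upright and released; the arm touched none of the other items, and I handed the job in at about 19 s (no verdict was returned).

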